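Open the gift-wrap bureau by its touch latch and set the pendant box on its leaf

TASK

Get the wrapping bureau ready for the pendant box: press its closed drop leaf in at the brass disc until the touch latch clicks, catch the leaf as it springs out so that it never flies open, and let it down gently until it lies level. Then take the black pendant box that stands alone at the front of the table and set it down (do not drop it) in the middle of the leaf's grey pad, upright and square to the leaf, gold clasp facing away from the bureau, and let go. Leave the ornaments and the tag block where they are.

Things in the scene. Friction and masses are not known exactly. Their poses are not given: they have to be found in the camera images.
- bureau: small wooden gift-wrap bureau, 105 deep (x) x 210 wide (y) x 172 mm high, fixed. Origin: centre of its underside, on the table; -x points out of its front, 52.5 mm from the origin. From 40 to 170 mm up the front is the drop leaf; sides and top begin 19.5 mm behind its face. Two bearers 12 mm wide, top 39 mm above the table, stick out 95 mm from the front at y = -83 and +83 mm.
- leaf (a joint): hinge of the drop leaf, rad: 0 closed and latched, upright; negative pressed in (stop at -0.048); grows as it opens toward the robot; 1.57 level (stop). Leaf: board 210 wide x 130 high x 14 mm thick, hinged along its lower outer edge. Speed above 2.5 rad/s counts as flying open; left free it gets far above that. It need not be shut again.
- leaf_press (a point): middle of the 30 mm brass touch disc on the leaf's outer face, 104 mm from the hinge line, 26 mm below the free edge; moves with the leaf. Pressed in here by 3 mm (past -0.03 rad) against a steady 8 to 9 N the latch trips; hard stop at 5 mm. When the pressing finger yields, a spring plunger throws the leaf out, with about 7 N, over the first 22 mm.
- leaf_edge (a point): middle of the leaf's free edge, on its outer face, 130 mm from the hinge line (top when closed, nearest the robot when level); moves with the leaf. A finger in front of the leaf holds it back and can be drawn away slowly as the leaf follows. Past the spring's 22 mm it sinks by its weight on a soft damper, at 0.2 to 1 rad/s; from 1.1 rad on it may be left to settle (1 s).
- leaf_hinge (a point): middle of the hinge line, fixed on the bureau, 40 mm above the table in the plane of the bureau's front; the hinge axis is the bureau's y axis
- leaf_pad (a point): middle of the grey pad (124 x 92 mm) on the leaf's inner face, 66 mm from the hinge line; with the leaf level it looks up, 54 mm above the table. Axes: x out of the inner face (up when level), y the bureau's y, z from hinge to free edge. A steel latch tongue stands 26 mm out of the inner face at y = -76 mm, 100 mm from the hinge.
- pendant_box: closed black jewellery box standing alone on the table, left or right in front of the bureau (others, stacked at the back, are fixed); 66 x 66 x 36 mm high, 0.075 kg; origin at the centre of its underside; x axis runs from the clasp side (-x) to the back, z up. Grasp it across its y sides, 66 mm.
- clasp (a point): gold clasp in the middle of the pendant box's -x side, 33 mm from its centre line and 18 mm above its underside
- globe_a: snow-globe ornament, round red foot, 60 mm across, 73 high; origin at the centre of its underside; leave alone
- globe_b: another such snow globe; leave alone
- globe_c: another such snow globe; leave alone
- house: gingerbread-house ornament, 75 x 92 x 121 mm high; leave alone
- tree_a: tree ornament, 111 mm across, 184 high; leave alone
- tree_b: another tree ornament, 112 mm across, 184 high; leave alone
- tags: block of paper gift tags, 110 x 42 x 11 mm, lying flat; leave alone

How it is judged (in metres and radians):
On the way, in this order (a step that is already met when the one before it is completed fails the run):
1. the closed leaf has been pressed in until the latch clicks (value of joint leaf below -0.024 rad).
2. the leaf lies level and still (value of joint leaf above 1.52 rad and velocity of joint leaf below 0.1 rad/s), for 0.2 s.
At the end, for the whole second after the job is handed in: the leaf is down level (joint above 1.52 rad) and the pendant box stands upright and at rest on its pad, within about 20 mm of the pad's middle each way, square to the leaf within 0.2 rad, with its clasp toward the leaf's free edge (value of joint leaf above 1.52 rad and y of pendant_box in the frame of leaf_pad between -0.022 and 0.022 m and z of pendant_box in the frame of leaf_pad between -0.02 and 0.02 m and x of pendant_box in the frame of leaf_pad between -0.005 and 0.005 m and angle between pendant_box's own z axis and vertical below 0.08 rad and angle between the x axis of pendant_box and the x axis of bureau, either way round below 0.2 rad and z of clasp in the frame of leaf_pad above 0 m and linear speed of pendant_box below 0.01 m/s); the robot touches nothing.
It fails at once if the leaf flies or slams open (faster than 2.5 rad/s) (velocity of joint leaf above 2.5 rad/s).
It fails at once if the pendant box is dropped from more than 35 mm above the pad (height (world z) of pendant_box above 0.09 m and contact force between pendant_box and anything else below 0.005 N).
It fails at once if an ornament or the tag block is pushed out of its place (more than 25 mm) (distance of any of globe_a, globe_b, globe_c, house, tree_a, tree_b, tags from where it was at the start of the episode above 0.025 m).
It also fails if it takes over 69 s, if anything falls off the work surface, if the arm or the gripper's body presses on something with over 40 N, if the wrist force passes 120 N, or if a joint passes its speed limit or range.

ROBOT

A 6-joint arm with a two-finger parallel gripper is mounted at the origin on a cart in front of the work surface, level with it; the furniture and walls round the work are solid. World frame = base frame: x ahead of the robot, y to its left, z up, the work surface at z = 0. Lengths are in m, angles in degrees, forces in N, time in s.
With the tool pointing down it reaches from about 0.35 to 0.875 m from the base axis. Payload 4.2 kg.
Tool frame: the origin (TCP) lies between the finger pads; the fingertips stand 8 mm ahead of it and the grasp point (between the pads) lies 11 mm behind it; z points along the fingers, y is the line along which they close (so a half turn about z gives the same grasp; the last joint's range is limited). The gripper opens to 87 mm and grips with 3 to 60 N. Pads are 19 mm wide; open, the fingers measure 117 mm over their backs; the gripper's body (75 mm by 190 mm) begins 51 mm behind the grasp point.
Start: joints at [-54.053, 22.042, 0.453, 0, -68.411, -14.817], TCP at [0.225, -0.583, 0.231] pointing down, gripper open.
Joint ranges: [-179.83, 179.83], [-69.29, 118.12], [-61.27, 80.66], [-181.25, 117.63], [-171.15, -9.14], [-177.46, 177.46]. Speed limits (degrees/s): [159.86, 159.86, 180, 180, 180, 180].

INTERFACE

Orientations are given as a 3x3 rotation matrix whose columns are the frame's x, y, z axes.
In Python, from station import sense, capture, camera_model, finish_job, find_in gives the robot as it stands. The module is installed in compiled form; this text tells all that it offers.
- The arm moves only by the tool arm_command, never from a script. Its argument "motion" is a list of rows, each a list of 7 numbers: the finger opening in mm, from 0 to 87, then the shift along the tool's x, y, z in mm, then the turn, a rotation vector about the tool's x, y, z in rad. In form: [[jaw, dx, dy, dz, rx, ry, rz], ...]. A call has 1 to 8 rows; each row shifts and turns the commanded pose from where the row before left it, along the tool's axes as they then stand; what a row does not reach is not made up. A row lasts 1/10 s, in which the tool goes at most 50 mm and 8.59 degrees, less where a joint would pass 70% of its speed; a pose out of reach is approached as far as the arm can. A call with a gripper value outside its range is refused whole. The fingers move at their own pace and stop on an object; the grip force is fixed at half the most. Time passes only in rows, so rows that do not move let the fingers close. It gives the time, the measured TCP pose, the force, the opening and the grip force at its end, in the units of the state.
- sense(): the state, without advancing time (a new reading comes with each control period).
- capture(name): name is "side" or "top"; returns the picture (420x560x3 uint8, red, green, blue); there is no depth.
- camera_model(name): a dict with "fx", "fy", "cx", "cy" (pixels), "R" (3x3) and "t" (3): a world point X has camera coordinates R X + t. Camera axes: x right, y down, z forward; pixel columns grow to the right and rows downward; lengths in m; the calibration is good to about 2 mm. A picture is of the moment at which its call begins. camera_model takes no time and is no camera call.
- finish_job(): hands the job in; it is judged then, once.
Trained networks look in the newest picture that a camera, given by its name, has taken for a name from the list of things; names that differ only in an ending like _2 or _b are one class to them, and where a whole thing is asked for, a point or a joint stands for the part that bears it (a point fixed in the world has none). Each returns a list of dicts, best first, with "p" (0 to 1); they miss things now and then, are a little off and sometimes report something else, mostly with a low value. They report only what shows in the picture. A call takes as long as a camera call.
- find_in(target, camera): "location" ([row, column] in pixels, amid what is visible of it).
The state is a dict: "time_s": time; "joints": joint angles; "joint_velocities": joint speeds; "effort": joint torques, N m; "tcp_pos": TCP position; "ee_rot": TCP orientation; "wrist_force": force on the tool from outside, world axes, zero at the start; "moment": the same for the moment, N m; "gripper_width": opening from 0.0 (shut) to 1.0 (fully open); "gripper_force": force on a finger pad.
Only numpy, scipy, OpenCV 4.12 (cv2) and the standard library are available. Lean on these libraries where they do the work, as an engineer would, in place of code of your own. Each camera call takes 0.05 s, during which the arm holds its last target. There are 200 camera calls.

## Working session

There is one attempt and no reset: what is moved stays moved. The work goes in short steps, Python scripts to look and compute and a tool call to move; the robot and the scene stay as the last step left them, time stands still between calls to the robot, and variables do not carry over. Pictures are saved under pics/ and viewed, at most 13 in all, crops included, and the job is handed in when it is done.

Besides the shell and the picture viewer there is one more tool, called after "Emit:" as name([rows], argument=value, ...), one row to a line, values as JSON. arm_command: Moves the arm, as the interface text tells. Its arguments: {"type":"object","properties":{"motion":{"type":"array"}},"required":["motion"]}

```bash
mkdir -p pics
cat > h.py <<'E'
import numpy as np, cv2
from station import *
def snap(c,n):
    im=capture(c); cv2.imwrite(f'pics/{n}.png',im[:,:,::-1]); return im
def ray(c,rc):
    m=camera_model(c);R=np.array(m['R']);t=np.array(m['t'])
    d=R.T@np.array([(rc[1]-m['cx'])/m['fx'],(rc[0]-m['cy'])/m['fy'],1]);return -R.T@t,d
def onz(c,rc,z):
    o,d=ray(c,rc);return o+d*(z-o[2])/d[2]
def proj(c,X):
    m=camera_model(c);p=np.array(m['R'])@X+np.array(m['t']);return np.array([m['cy']+m['fy']*p[1]/p[2],m['cx']+m['fx']*p[0]/p[2]])
def tri(a,b):
    (o1,d1),(o2,d2)=ray('side',a),ray('top',b)
    A=np.c_[d1,-d2];s=np.linalg.lstsq(A,o2-o1,rcond=None)[0];p,q=o1+d1*s[0],o2+d2*s[1];return (p+q)/2,np.linalg.norm(p-q)
E
python3 - <<'E'
from h import *
a=snap('side','s0');b=snap('top','t0')
cv2.imwrite('pics/both.png',cv2.resize(np.vstack([a,b])[:,:,::-1],None,fx=.7,fy=.7))
for c in('side','top'):
    m=camera_model(c);print(c,-np.array(m['R']).T@np.array(m['t']))
    for n in['leaf_press','leaf_edge','pendant_box','clasp','bureau','leaf_hinge']:
        print(n,[(np.round(r['location'],1),round(r['p'],2)) for r in find_in(n,c)[:3]])
s=sense();print(s['tcp_pos'],s['ee_rot'],s['time_s'])
E
```

```text
side [-0.0065128  -1.26063222  0.8294361 ]
leaf_press [(array([208.6, 306.4]), 0.63)]
leaf_edge [(array([210.9, 306.1]), 0.81)]
pendant_box []
clasp [(array([277.4, 318.6]), 0.55), (array([263. , 336.5]), 0.48)]
bureau [(array([211.6, 318.7]), 0.62)]
leaf_hinge [(array([212.7, 319.3]), 0.56)]
top [ 0.38444128 -0.01287983  1.49403197]
leaf_press [(array([186.3, 278.2]), 0.67)]
leaf_edge [(array([187.3, 281.7]), 0.86)]
pendant_box [(array([220.8, 182.5]), 0.55)]
clasp [(array([222.9, 181.8]), 0.68), (array([191.3, 351.4]), 0.66)]
bureau [(array([175.4, 281.4]), 0.8)]
leaf_hinge [(array([171.8, 284.9]), 0.77)]
[ 0.22531185 -0.58295922  0.23057394] [[-9.32794226e-01 -3.60409391e-01  5.30342483e-05]
 [-3.60409393e-01  9.32794226e-01 -4.04507135e-05]
 [-3.48912235e-05 -5.68462332e-05 -9.99999998e-01]] 0.7
```

View pics/s0.png

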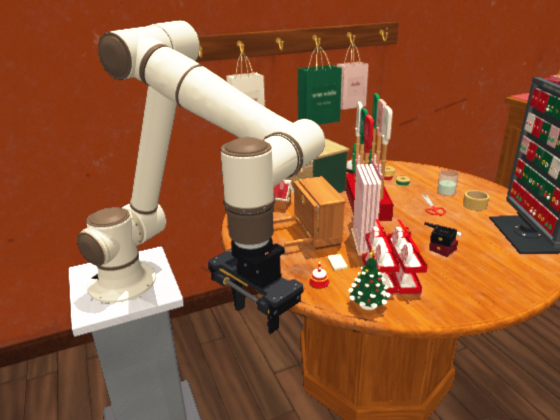

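View pics/t0.png

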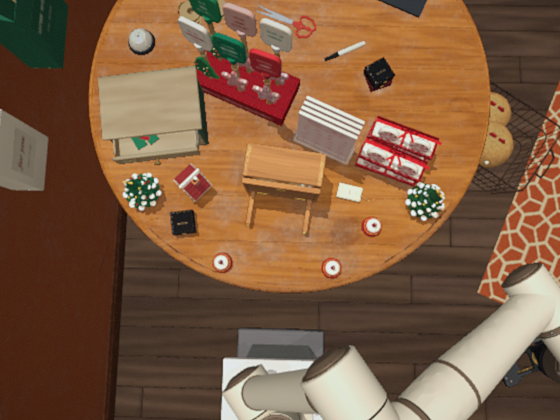

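Side view: the bureau is near (210,318), and the arm hides the pendant box. Top view: the bureau is around (170,285) with bearers ending at about (227,248) and (231,305). The black pendant box is at (222,183). I'll zoom in on the top view.

Run:
```python
import cv2
b=cv2.imread('pics/t0.png')[135:285,130:330]
cv2.imwrite('pics/t0c.png',cv2.resize(b,None,fx=4,fy=4,interpolation=cv2.INTER_CUBIC))
a=cv2.imread('pics/s0.png')[160:280,230:390]
cv2.imwrite('pics/s0c.png',cv2.resize(a,None,fx=5,fy=5,interpolation=cv2.INTER_CUBIC))
```

```text
(no output)
```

View pics/t0c.png

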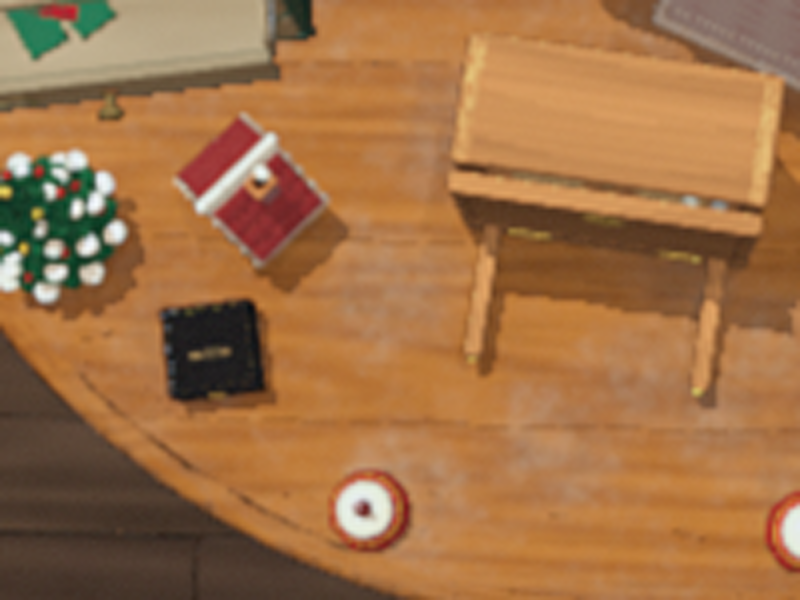

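View pics/s0c.png

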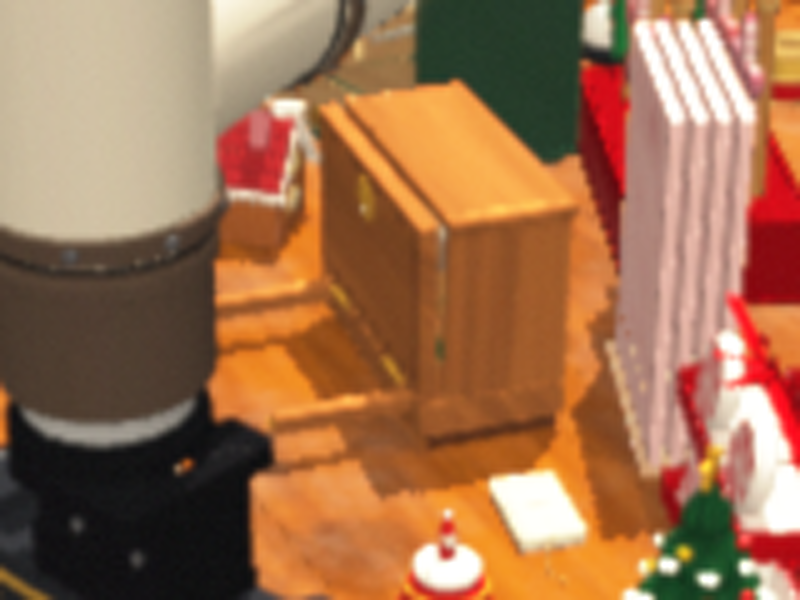

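The close-up shows the leaf's free edge running from (450,188) to (757,235) and the bureau back corners at (470,37) and (783,77). Bearer tips are at (475,360) and (703,395). The box corners are at (162,310), (250,300), (265,388) and (172,398), with the gold clasp on the robot side at (215,395). Next I'll fit poses to these points.

Run:
```python
from h import *
from scipy.optimize import least_squares
T=lambda u,v:np.array([135+v/4-.4,130+u/4-.4])
S=lambda u,v:np.array([160+v/5-.4,230+u/5-.4])
def W(p,X): c,s=np.cos(p[2]),np.sin(p[2]);return np.array([p[0]+c*X[0]-s*X[1],p[1]+s*X[0]+c*X[1],X[2]])
B=[('top',T(450,188),(-.0525,.105,.17)),('top',T(757,235),(-.0525,-.105,.17)),('top',T(470,37),(.0525,.105,.172)),('top',T(783,77),(.0525,-.105,.172)),
('top',T(475,360),(-.1475,.083,.039)),('top',T(703,395),(-.1475,-.083,.039)),
('side',S(322,108),(-.0525,.105,.17)),('side',S(437,232),(-.0525,-.105,.17)),('side',S(573,210),(.0525,-.105,.172)),('side',S(458,82),(.0525,.105,.172)),('side',S(366,197),(-.0525,0,.144)),('side',S(275,415),(-.1475,-.083,.037))]
def fit(P,x0):
    r=least_squares(lambda p:np.concatenate([proj(c,W(p,X))-m for c,m,X in P]),x0,loss='soft_l1');return r.x,r.fun.reshape(-1,2).round(1)
p,f=fit(B,[.6,0,-.1]);print(p,np.degrees(p[2]));print(f)
h=.033;Q=[('top',T(162,310),(h,h,.036)),('top',T(250,300),(h,-h,.036)),('top',T(265,388),(-h,-h,.036)),('top',T(172,398),(-h,h,.036))]
q,g=fit(Q,[.5,.2,0]);print(q,np.degrees(q[2]));print(g)
for n,X in dict(press=(-.0525,0,.144),edge=(-.0525,0,.17),hinge=(-.0525,0,.04),pad=(-.1185,0,.054)).items():print(n,W(p,X).round(4))
for n in['globe_a','house','tree_a','tags']:
    print(n,[(onz('top',r['location'],{'g':.05,'h':.08,'t':.1}[n[0]]if n!='tags' else .01).round(3)[:2],round(r['p'],2)) for r in find_in(n,'top')[:4]])
```

```text
[ 0.67189377 -0.00471699 -0.1181956 ] -6.772109211670382
[[ 0.6 -0.5]
 [-0.3  1.1]
 [ 0.1  0.3]
 [ 0.6 -0.2]
 [-0.8 -0.4]
 [-1.6 -0.4]
 [-0.  -0.5]
 [ 0.1 -2.5]
 [-0.9  0.8]
 [ 0.7 -0.2]
 [ 0.9  0.6]
 [ 1.1  0.1]]
[0.53706502 0.28492676 0.15994446] 9.164142795312893
[[ 0.1  0. ]
 [-0.5  0.5]
 [-0.1 -0.6]
 [ 0.5  0. ]]
press [0.6198 0.0015 0.144 ]
edge [0.6198 0.0015 0.17  ]
hinge [0.6198 0.0015 0.04  ]
pad [0.5542 0.0093 0.054 ]
globe_a [(array([ 0.422, -0.144]), 0.86), (array([0.423, 0.166]), 0.76), (array([0.537, 0.285]), 0.6), (array([ 0.527, -0.253]), 0.58)]
house [(array([0.654, 0.258]), 0.66)]
tree_a [(array([0.625, 0.386]), 0.85), (array([ 0.609, -0.395]), 0.67)]
tags [(array([ 0.644, -0.208]), 0.76)]
```

Emit:
arm_command([
  [0,0,0,0,0,0,0.122],
  [0,0,0,0,0,0,0.122],
  [0,0,0,0,0,0,0.122],
  [0,0,0,0,0,0,0.121],
  [0,-10,20,0,0,0,0],
  [0,-16,38,0,0,0,0],
  [0,-16,38,0,0,0,0],
  [0,-16,38,0,0,0,0],
])

```text
time_s: 1.7
tcp_pos: [0.2992, -0.4556, 0.2305]
ee_rot: [[-0.993, 0.119, 0.0], [0.119, 0.993, -0.0], [-0.0, -0.0, -1.0]]
wrist_force: [0.2, 0.9, 0.1]
gripper_width: 0.355
gripper_force: 0.0
```

Emit:
arm_command([
  [0,-16,38,0,0,0,0],
  [0,-16,38,0,0,0,0],
  [0,-16,38,0,0,0,0],
  [0,-16,38,0,0,0,0],
  [0,-16,38,0,0,0,0],
  [0,-16,38,0,0,0,0],
  [0,-16,38,0,0,0,0],
  [0,-16,38,0,0,0,0],
])

```text
time_s: 2.5
tcp_pos: [0.4623, -0.1683, 0.231]
ee_rot: [[-0.993, 0.118, 0.001], [0.118, 0.993, -0.0], [-0.001, -0.0, -1.0]]
wrist_force: [1.0, -1.4, 0.1]
gripper_width: 0.006
gripper_force: 0.0
```

```bash
cat > d.py <<'E'
from h import *
import sys
def to(X):
    s=sense();R=np.array(s['ee_rot']);print(s['time_s'],np.round(s['tcp_pos'],4),'x',R[:,0].round(3),'F',np.round(s['wrist_force'],2),'w',s['gripper_width'],'go mm',(R.T@(np.array(X)-s['tcp_pos'])*1000).round(1), 'q',np.round(s['joints'],0))
to([float(v) for v in sys.argv[1:4]])
E
python3 d.py .56 .0086 .138
```

```text
2.5 [ 0.4623 -0.1683  0.231 ] x [-0.993  0.118 -0.001] F [ 0.99 -1.43  0.06] w 0.00577340929269188 go mm [-76.1 187.2  93. ] q [ -1.   9. -18.   0. -63. -96.]
```

Emit:
arm_command([
  [0,-15,37,0,0,0,0],
  [0,-15,38,0,0,0,0],
  [0,-15,38,15,0,0,0],
  [0,-15,38,20,0,0,0],
  [0,-16,36,28,0,0,0],
  [0,0,0,30,0,0,0],
  [0,0,0,0,0,0,0],
  [0,0,0,0,0,0,0],
])

```text
time_s: 3.3
tcp_pos: [0.5592, 0.0065, 0.1379]
ee_rot: [[-0.993, 0.118, -0.001], [0.118, 0.993, -0.001], [0.0, -0.001, -1.0]]
wrist_force: [1.4, 0.1, 0.7]
gripper_width: 0.004
gripper_force: 0.0
```

```bash
python3 d.py .6198 .0015 .138;python3 - <<'E'
from h import *
a=snap('side','s1');b=snap('top','t1')
m=np.hstack([cv2.resize(a[150:300,200:400],None,fx=2,fy=2.8),cv2.resize(b[130:270,150:350],None,fx=2,fy=3)])
cv2.imwrite('pics/c1.png',m[:,:,::-1])
E
```

```text
3.3 [0.5592 0.0065 0.1379] x [-0.993  0.118  0.   ] F [1.45 0.11 0.71] w 0.003790358663911874 go mm [-60.7   2.2  -0.2] q [  17.   21.  -16.    0.  -53. -114.]
```

View pics/c1.png

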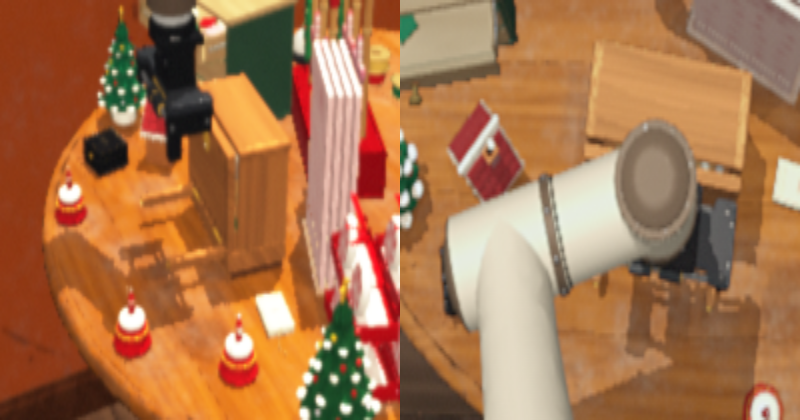

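The pictures show the closed fingers hanging in front of the leaf's middle, with the gripper body above the leaf edge. The pendant box is clear at side-crop (150,105). Now I'll close in on the disc.

Emit:
arm_command([
  [0,-15,2,0,0,0,0],
  [0,-15,0,0,0,0,0],
  [0,-10,0,0,0,0,0],
  [0,-3,0,0,0,0,0],
  [0,-2,0,0,0,0,0],
  [0,0,0,0,0,0,0],
])

```text
time_s: 4.0
tcp_pos: [0.6039, 0.0033, 0.1378]
ee_rot: [[-0.993, 0.118, 0.0], [0.118, 0.993, 0.0], [-0.0, 0.0, -1.0]]
wrist_force: [0.4, 0.2, -0.8]
gripper_width: 0.006
gripper_force: 0.0
```

Emit:
arm_command([
  [0,-1.5,0,0,0,0,0],
  [0,-1.5,0,0,0,0,0],
  [0,0,0,0,0,0,0],
])

```text
time_s: 4.3
tcp_pos: [0.6071, 0.0032, 0.1376]
ee_rot: [[-0.993, 0.118, 0.0], [0.118, 0.993, -0.0], [-0.0, 0.0, -1.0]]
wrist_force: [-0.0, -0.3, 0.1]
gripper_width: 0.008
gripper_force: 0.0
```

Emit:
arm_command([
  [0,-1,0,0,0,0,0],
  [0,-1,0,0,0,0,0],
  [0,0,0,0,0,0,0],
])

```text
time_s: 4.6
tcp_pos: [0.608, 0.003, 0.1375]
ee_rot: [[-0.993, 0.118, -0.003], [0.118, 0.993, 0.0], [0.003, -0.0, -1.0]]
wrist_force: [-4.1, 0.9, 2.7]
gripper_width: 0.003
gripper_force: 2.3
```

Emit:
arm_command([
  [0,-1,0,0,0,0,0],
  [0,-1,0,0,0,0,0],
  [0,0,0,0,0,0,0],
])

```text
time_s: 4.9
tcp_pos: [0.6092, 0.0028, 0.1375]
ee_rot: [[-0.993, 0.118, -0.004], [0.118, 0.993, -0.0], [0.004, -0.001, -1.0]]
wrist_force: [-6.7, 3.3, 4.8]
gripper_width: 0.009
gripper_force: 3.5
```

Emit:
arm_command([
  [0,-1,0,0,0,0,0],
  [0,-0.5,0,0,0,0,0],
  [0,0,0,0,0,0,0],
])

```text
time_s: 5.2
tcp_pos: [0.61, 0.0027, 0.1375]
ee_rot: [[-0.993, 0.118, -0.006], [0.118, 0.993, -0.0], [0.006, -0.001, -1.0]]
wrist_force: [-8.7, 1.7, 5.9]
gripper_width: 0.007
gripper_force: 4.1
```

Emit:
arm_command([
  [0,-1,0,0,0,0,0],
  [0,-1,0,0,0,0,0],
  [0,0,0,0,0,0,0],
])

```text
time_s: 5.5
tcp_pos: [0.6116, 0.0025, 0.1374]
ee_rot: [[-0.993, 0.118, -0.007], [0.118, 0.993, -0.0], [0.007, -0.001, -1.0]]
wrist_force: [-7.9, 3.7, 5.7]
gripper_width: 0.006
gripper_force: 4.6
```

Emit:
arm_command([
  [0,-1,0,0,0,0,0],
  [0,-1,0,0,0,0,0],
  [0,0,0,0,0,0,0],
])

```text
time_s: 5.8
tcp_pos: [0.613, 0.0023, 0.1373]
ee_rot: [[-0.993, 0.118, -0.008], [0.118, 0.993, -0.0], [0.008, -0.001, -1.0]]
wrist_force: [-10.3, 4.0, 7.1]
gripper_width: 0.004
gripper_force: 5.3
```

Emit:
arm_command([
  [0,-1,0,0,0,0,0],
  [0,-1,0,0,0,0,0],
  [0,0,0,0,0,0,0],
])

```text
time_s: 6.1
tcp_pos: [0.6132, 0.0022, 0.1373]
ee_rot: [[-0.993, 0.118, -0.012], [0.118, 0.993, -0.0], [0.012, -0.002, -1.0]]
wrist_force: [-14.2, 5.5, 10.4]
gripper_width: 0.005
gripper_force: 7.7
```

Emit:
arm_command([
  [0,-1,0,0,0,0,0],
  [0,-1,0,0,0,0,0],
  [0,0,0,0,0,0,0],
])

```text
time_s: 6.4
tcp_pos: [0.6133, 0.0022, 0.1373]
ee_rot: [[-0.993, 0.118, -0.016], [0.118, 0.993, 0.0], [0.016, -0.002, -1.0]]
wrist_force: [-19.4, 7.0, 13.6]
gripper_width: 0.008
gripper_force: 10.0
```

Emit:
arm_command([
  [0,2,0,0,0,0,0],
  [0,2,0,0,0,0,0],
  [0,2,0,0,0,0,0],
  [0,2,0,0,0,0,0],
  [0,2,0,0,0,0,0],
  [0,2,0,0,0,0,0],
  [0,2,0,0,0,0,0],
  [0,2,0,0,0,0,0],
])

```text
time_s: 7.2
tcp_pos: [0.6033, 0.0036, 0.1373]
ee_rot: [[-0.993, 0.118, -0.003], [0.118, 0.993, 0.0], [0.003, -0.0, -1.0]]
wrist_force: [-5.7, 1.6, 2.1]
gripper_width: 0.004
gripper_force: 2.3
```

Emit:
arm_command([
  [0,2,0,0,0,0,0],
  [0,2,0,0,0,0,0],
  [0,2,0,0,0,0,0],
  [0,2,0,0,0,0,0],
  [0,2,0,0,0,0,0],
  [0,2,0,0,0,0,0],
  [0,2,0,0,0,0,0],
  [0,2,0,0,0,0,0],
])

```text
time_s: 8.0
tcp_pos: [0.5884, 0.0051, 0.1373]
ee_rot: [[-0.993, 0.118, -0.001], [0.118, 0.993, -0.0], [0.0, -0.0, -1.0]]
wrist_force: [-3.2, 0.4, -2.7]
gripper_width: 0.003
gripper_force: 1.6
```

Emit:
arm_command([
  [0,3,0,0,0,0,0],
  [0,3,0,0,0,0,0],
  [0,3,0,0,0,0,0],
  [0,3,0,0,0,0,0],
  [0,3,0,1,0,0,0],
  [0,3,0,1,0,0,0],
  [0,3,0,1,0,0,0],
  [0,3,0,1,0,0,0],
])

```text
time_s: 8.8
tcp_pos: [0.5649, 0.0082, 0.1337]
ee_rot: [[-0.993, 0.118, 0.001], [0.118, 0.993, 0.0], [-0.001, 0.0, -1.0]]
wrist_force: [0.1, -0.2, -0.1]
gripper_width: 0.005
gripper_force: 0.0
```

Emit:
arm_command([
  [0,3,0,1,0,0,0],
  [0,3,0,1,0,0,0],
  [0,3,0,1,0,0,0],
  [0,3,0,1,0,0,0],
  [0,3,0,2,0,0,0],
  [0,3,0,2,0,0,0],
  [0,3,0,2,0,0,0],
  [0,3,0,2,0,0,0],
])

```text
time_s: 9.6
tcp_pos: [0.5408, 0.011, 0.1213]
ee_rot: [[-0.993, 0.118, -0.0], [0.118, 0.993, -0.0], [0.0, -0.0, -1.0]]
wrist_force: [0.2, 0.3, -0.1]
gripper_width: 0.005
gripper_force: 0.0
```

Run:
```python
from h import *
a=snap('side','s2')
cv2.imwrite('pics/c2.png',cv2.resize(a[150:300,220:380],None,fx=4,fy=4)[:,:,::-1])
```

```text
(no output)
```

View pics/c2.png

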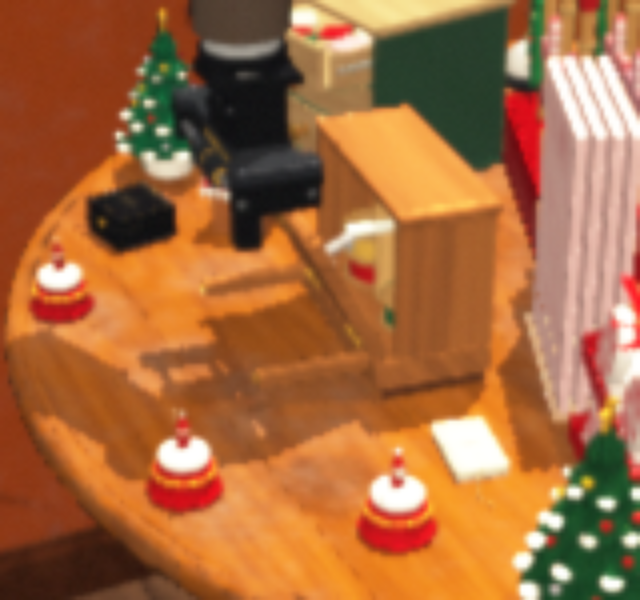

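The leaf is ajar (about 0.3 rad) and sinking slowly on its own. The finger is just ahead of it, so I'll keep retreating at this pace.

Emit:
arm_command([
  [0,2,0,2,0,0,0],
  [0,2,0,2,0,0,0],
  [0,2,0,2,0,0,0],
  [0,2,0,2,0,0,0],
  [0,2,0,2,0,0,0],
  [0,2,0,2,0,0,0],
  [0,3,0,2,0,0,0],
  [0,3,0,2,0,0,0],
])

```text
time_s: 10.45
tcp_pos: [0.523, 0.0131, 0.1053]
ee_rot: [[-0.993, 0.118, 0.0], [0.118, 0.993, 0.0], [-0.0, 0.0, -1.0]]
wrist_force: [-0.2, 0.5, -0.0]
gripper_width: 0.007
gripper_force: 0.1
```

Emit:
arm_command([
  [0,3,0,1,0,0,0],
  [0,3,0,1,0,0,0],
  [0,3,0,1,0,0,0],
  [0,3,0,1,0,0,0],
  [0,3,0,1,0,0,0],
  [0,3,0,1,0,0,0],
  [0,3,0,1,0,0,0],
  [0,3,0,1,0,0,0],
])

```text
time_s: 11.25
tcp_pos: [0.4991, 0.0159, 0.0975]
ee_rot: [[-0.993, 0.118, -0.0], [0.118, 0.993, -0.0], [0.0, -0.0, -1.0]]
wrist_force: [0.6, -0.3, -0.5]
gripper_width: 0.005
gripper_force: 0.1
```

Run:
```python
from h import *
a=snap('side','s3')
cv2.imwrite('pics/c3.png',cv2.resize(a[150:300,220:380],None,fx=4,fy=4)[:,:,::-1])
```

```text
(no output)
```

View pics/c3.png

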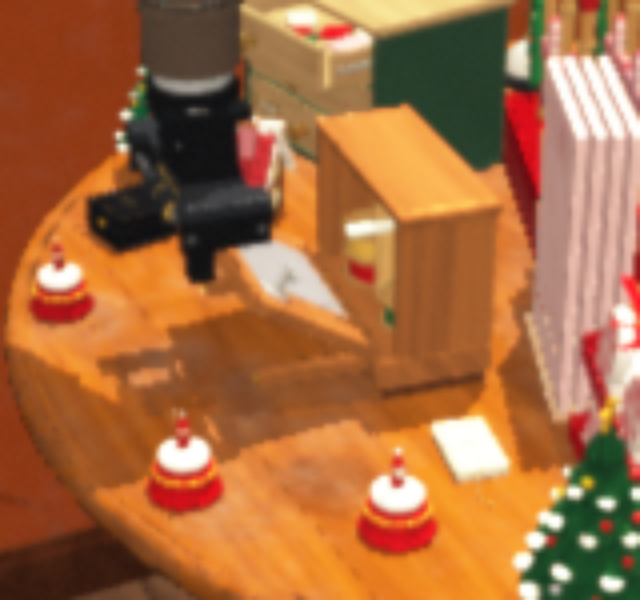

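The leaf is most of the way down (about 1.2 rad), so I'll clear it and let it settle.

Emit:
arm_command([
  [0,12,0,0,0,0,0],
  [0,20,0,0,0,0,0],
  [0,10,0,-20,0,0,0],
  [40,0,0,-35,0,0,-0.139],
  [87,0,0,-40,0,0,-0.139],
  [87,0,0,0,0,0,0],
  [87,0,0,0,0,0,0],
  [87,0,0,0,0,0,0],
])

```text
time_s: 12.1
tcp_pos: [0.4565, 0.0207, 0.1916]
ee_rot: [[-0.987, -0.158, -0.002], [-0.158, 0.987, -0.0], [0.002, 0.0, -1.0]]
wrist_force: [-0.5, 0.5, -0.6]
gripper_width: 0.374
gripper_force: 0.0
```

```bash
python3 d.py .537 .285 .13;python3 - <<'E'
from h import *
b=snap('top','t2');a=snap('side','s4')
cv2.imwrite('pics/c4.png',np.vstack([cv2.resize(b[180:260,150:310],None,fx=4,fy=4),cv2.resize(a[190:255,220:380],None,fx=4,fy=4)])[:,:,::-1])
E
```

```text
12.1 [0.4565 0.0207 0.1916] x [-0.987 -0.158  0.002] F [-0.49  0.46 -0.59] w 0.37356915287383113 go mm [-121.4  248.3   61.4] q [  23.    8.  -25.   -0.  -57. -104.]
```

View pics/c4.png

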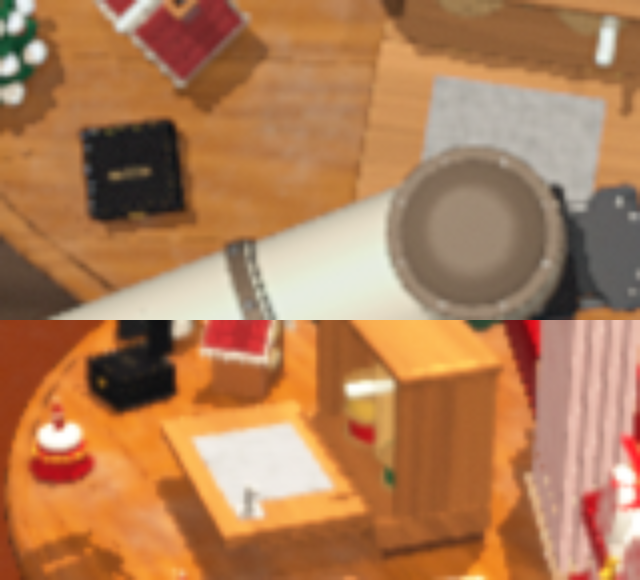

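The leaf now lies level, with the grey pad visible, and the box is undisturbed. I'll move above the box.

Emit:
arm_command([
  [87,-10,20,0,0,0,0],
  [87,-17,36,0,0,0,0],
  [87,-17,36,0,0,0,0],
  [87,-17,36,0,0,0,0],
  [87,-17,36,10,0,0,0],
  [87,-17,36,21,0,0,0],
  [87,-17,34,30,0,0,0],
  [87,-9,14,0,0,0,0],
])

```text
time_s: 13.0
tcp_pos: [0.5355, 0.286, 0.1251]
ee_rot: [[-0.987, -0.16, -0.008], [-0.16, 0.987, -0.006], [0.009, -0.005, -1.0]]
wrist_force: [-0.1, -0.1, -0.8]
gripper_width: 0.999
gripper_force: 0.0
```

Emit:
arm_command([
  [87,0,0,0,0,0,0],
  [87,0,0,0,0,0,0],
  [87,0,0,0,0,0,0],
])

```text
time_s: 13.3
tcp_pos: [0.5373, 0.284, 0.1316]
ee_rot: [[-0.987, -0.158, -0.0], [-0.158, 0.987, -0.0], [0.0, -0.0, -1.0]]
wrist_force: [-0.1, 0.1, -0.8]
gripper_width: 1.003
gripper_force: 0.0
```

```bash
python3 d.py .537 .285 .015;python3 - <<'E'
from h import *
b=snap('top','t3');a=snap('side','s5')
cv2.imwrite('pics/c5.png',np.vstack([cv2.resize(b[165:265,130:290],None,fx=3,fy=3),cv2.resize(a[160:255,200:360],None,fx=3,fy=3)])[:,:,::-1])
E
```

```text
13.3 [0.5373 0.284  0.1316] x [-0.987 -0.158  0.   ] F [-0.11  0.07 -0.78] w 1.003060626008762 go mm [1.000e-01 1.000e+00 1.166e+02] q [  43.   25.  -10.   -0.  -55. -124.]
```

View pics/c5.png

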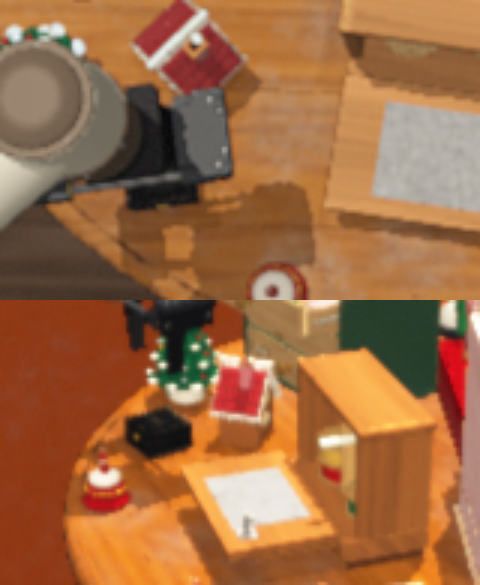

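The hand hovers over the box with the fingers straddling it, and the house is close to the body's front edge (top crop (190,95)). I'll grip 5 mm toward the clasp side for clearance and descend.

Emit:
arm_command([
  [87,5,1,10,0,0,0],
  [87,0,0,20,0,0,0],
  [87,0,0,20,0,0,0],
  [87,0,0,20,0,0,0],
  [87,0,0,15,0,0,0],
  [87,0,0,15,0,0,0],
  [87,0,0,10,0,0,0],
  [87,0,0,6,0,0,0],
])

```text
time_s: 14.2
tcp_pos: [0.5319, 0.2845, 0.0146]
ee_rot: [[-0.987, -0.159, -0.001], [-0.159, 0.987, -0.001], [0.001, -0.001, -1.0]]
wrist_force: [-0.5, -0.2, -0.3]
gripper_width: 1.005
gripper_force: 0.0
```

Emit:
arm_command([
  [87,0,0,0,0,0,0],
  [60,0,0,0,0,0,0],
  [60,0,0,0,0,0,0],
  [60,0,0,0,0,0,0],
  [60,0,0,0,0,0,0],
  [60,0,0,0,0,0,0],
])

```text
time_s: 14.8
tcp_pos: [0.533, 0.2857, 0.0163]
ee_rot: [[-0.987, -0.159, 0.001], [-0.159, 0.987, 0.001], [-0.001, 0.001, -1.0]]
wrist_force: [-1.5, 1.0, 2.4]
gripper_width: 0.755
gripper_force: 30.0
```

Emit:
arm_command([
  [60,0,0,-8,0,0,0],
  [60,0,0,-15,0,0,0],
  [60,0,0,-20,0,0,0],
  [60,0,0,-25,0,0,0],
  [60,0,0,-25,0,0,0],
  [60,0,0,-20,0,0,0],
  [60,0,0,-7,0,0,0],
  [60,0,0,0,0,0,0],
])

```text
time_s: 15.6
tcp_pos: [0.5327, 0.2853, 0.1366]
ee_rot: [[-0.987, -0.159, 0.001], [-0.159, 0.987, 0.001], [-0.002, 0.001, -1.0]]
wrist_force: [-0.1, -0.6, -1.0]
gripper_width: 0.757
gripper_force: 30.0
```

```bash
python3 - <<'E'
from h import *
p=np.array([.67189,-.00472,-.1182]);c,s=np.cos(p[2]),np.sin(p[2])
W=lambda x,y,z:np.array([p[0]+c*x-s*y,p[1]+s*x+c*y,z])
b=snap('top','t4')
im=cv2.resize(b[160:260,200:340],None,fx=5,fy=5)
for pts in([(-.1185+sx*.046,sy*.062,.054) for sx,sy in((1,1),(1,-1),(-1,-1),(-1,1))],[(-.0525-.13,.105,.054),(-.0525-.13,-.105,.054)]):
    q=np.array([[(v[1]+.5-200)*5,(v[0]+.5-160)*5] for v in (proj('top',W(*t)) for t in pts)]).astype(int)
    cv2.polylines(im,[q],True,(0,0,255),1)
cv2.imwrite('pics/c6.png',im[:,:,::-1])
E
python3 d.py .5542 .0093 .125
```

```text
15.65 [0.5321 0.2849 0.1353] x [-0.987 -0.159  0.001] F [-0.11 -0.28 -2.05] w 0.7573824951013041 go mm [  21.9 -275.6   10.2] q [  44.   25.  -10.   -0.  -55. -124.]
```

View pics/c6.png

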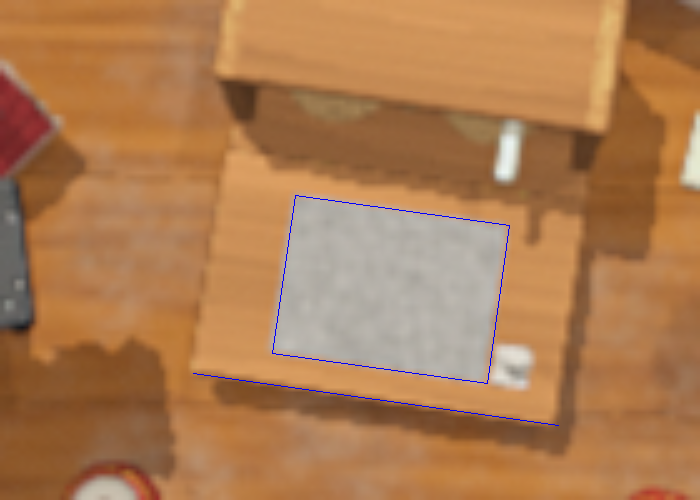

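The predicted pad and leaf outline match the picture to within a pixel, and the box is held. Next I'll carry it over the pad.

Emit:
arm_command([
  [60,0,0,0,0,0,0.139],
  [60,0,0,0,0,0,0.139],
  [60,-4,-22,0,0,0,0],
  [60,-7,-38,0,0,0,0],
  [60,-7,-40,0,0,0,0],
  [60,-7,-40,0,0,0,0],
  [60,-7,-40,0,0,0,0],
  [60,-7,-40,0,0,0,0],
])

```text
time_s: 16.45
tcp_pos: [0.5441, 0.0602, 0.1339]
ee_rot: [[-0.993, 0.118, -0.003], [0.118, 0.993, -0.001], [0.003, -0.001, -1.0]]
wrist_force: [0.8, -0.6, -1.2]
gripper_width: 0.753
gripper_force: 30.0
```

Emit:
arm_command([
  [60,-6,-32,0,0,0,0],
  [60,-4,-19,0,0,0,0],
  [60,0,0,15,0,0,0],
  [60,0,0,15,0,0,0],
  [60,0,0,0,0,0,0],
  [60,0,0,0,0,0,0],
])

```text
time_s: 17.05
tcp_pos: [0.5487, 0.0101, 0.1046]
ee_rot: [[-0.993, 0.118, -0.003], [0.118, 0.993, -0.001], [0.002, -0.001, -1.0]]
wrist_force: [0.4, -0.0, -0.5]
gripper_width: 0.758
gripper_force: 30.0
```

```bash
python3 d.py .549 .0099 .0703
```

```text
17.05 [0.5487 0.0101 0.1046] x [-0.993  0.118  0.002] F [ 0.44 -0.04 -0.52] w 0.7582668489412737 go mm [-0.4 -0.1 34.3] q [  18.   22.  -20.    0.  -48. -115.]
```

Emit:
arm_command([
  [60,0,0,8,0,0,0],
  [60,0,0,10,0,0,0],
  [60,0,0,8,0,0,0],
  [60,0,0,4,0,0,0],
  [60,0,0,2,0,0,0],
  [60,0,0,0,0,0,0],
  [60,0,0,0,0,0,0],
])

```text
time_s: 17.75
tcp_pos: [0.5495, 0.0103, 0.0738]
ee_rot: [[-0.993, 0.118, 0.0], [0.118, 0.993, 0.0], [-0.0, 0.0, -1.0]]
wrist_force: [0.5, -0.6, -1.4]
gripper_width: 0.757
gripper_force: 30.0
```

Emit:
arm_command([
  [60,0,0,1,0,0,0],
  [60,0,0,1,0,0,0],
  [60,0,0,0,0,0,0],
])

```text
time_s: 18.05
tcp_pos: [0.5492, 0.0103, 0.0716]
ee_rot: [[-0.993, 0.118, 0.0], [0.118, 0.993, 0.0], [-0.0, 0.0, -1.0]]
wrist_force: [-0.1, 0.1, -0.1]
gripper_width: 0.756
gripper_force: 30.0
```

Emit:
arm_command([
  [60,0,0,1,0,0,0],
  [60,0,0,0.5,0,0,0],
  [60,0,0,0,0,0,0],
])

```text
time_s: 18.35
tcp_pos: [0.5493, 0.0103, 0.0702]
ee_rot: [[-0.993, 0.118, 0.0], [0.118, 0.993, -0.0], [-0.0, -0.0, -1.0]]
wrist_force: [-1.0, 0.6, 0.7]
gripper_width: 0.753
gripper_force: 30.0
```

Emit:
arm_command([
  [60,0,0,0.5,0,0,0],
  [60,0,0,0.5,0,0,0],
  [60,0,0,0,0,0,0],
])

```text
time_s: 18.65
tcp_pos: [0.5493, 0.0103, 0.0702]
ee_rot: [[-0.993, 0.118, 0.0], [0.118, 0.993, -0.0], [-0.0, -0.0, -1.0]]
wrist_force: [-3.4, 1.1, 8.0]
gripper_width: 0.758
gripper_force: 30.0
```

Contact: the force is up to 8 N and the height matches. I'll ease off 1 mm, release and withdraw upward.

Emit:
arm_command([
  [60,0,0,-1,0,0,0],
  [75,0,0,0,0,0,0],
  [87,0,0,0,0,0,0],
  [87,0,0,0,0,0,0],
  [87,0,0,0,0,0,0],
  [87,0,0,0,0,0,0],
])

```text
time_s: 19.25
tcp_pos: [0.5492, 0.0102, 0.0699]
ee_rot: [[-0.993, 0.118, -0.0], [0.118, 0.993, -0.0], [0.0, -0.0, -1.0]]
wrist_force: [-0.4, -0.1, -0.4]
gripper_width: 0.988
gripper_force: 0.0
```

Emit:
arm_command([
  [87,0,0,-5,0,0,0],
  [87,0,0,-15,0,0,0],
  [87,0,0,-25,0,0,0],
  [87,0,0,-30,0,0,0],
  [87,0,0,-40,0,0,0],
  [87,30,0,-25,0,0,0],
  [87,40,0,0,0,0,0],
  [87,40,0,0,0,0,0],
])

```text
time_s: 20.05
tcp_pos: [0.4393, 0.0234, 0.2111]
ee_rot: [[-0.993, 0.119, 0.002], [0.119, 0.993, 0.001], [-0.002, 0.001, -1.0]]
wrist_force: [0.2, 0.4, -0.2]
gripper_width: 0.996
gripper_force: 0.0
```

Emit:
arm_command([
  [87,25,-35,0,0,0,0],
  [87,0,-45,0,0,0,0],
  [87,0,-45,0,0,0,0],
  [87,0,-45,0,0,0,0],
  [87,0,-30,0,0,0,0],
  [87,0,0,0,0,0,0],
])

```text
time_s: 20.65
tcp_pos: [0.3909, -0.1749, 0.2104]
ee_rot: [[-0.992, 0.123, 0.0], [0.123, 0.992, -0.0], [-0.0, -0.0, -1.0]]
wrist_force: [-0.3, 0.6, -0.2]
gripper_width: 0.997
gripper_force: 0.0
```

```bash
python3 d.py .5 0 .2
python3 - <<'E'
from h import *
b=snap('top','t5');a=snap('side','s6')
cv2.imwrite('pics/c7.png',np.vstack([cv2.resize(b[165:265,190:350],None,fx=3,fy=3),cv2.resize(a[160:260,220:380],None,fx=3,fy=3)])[:,:,::-1])
E
```

```text
20.65 [ 0.3909 -0.1749  0.2104] x [-0.992  0.123 -0.   ] F [-0.29  0.56 -0.16] w 0.997293895147175 go mm [-86.8 187.   10.3] q [ -2.   4. -27.   0. -59. -95.]
```

View pics/c7.png

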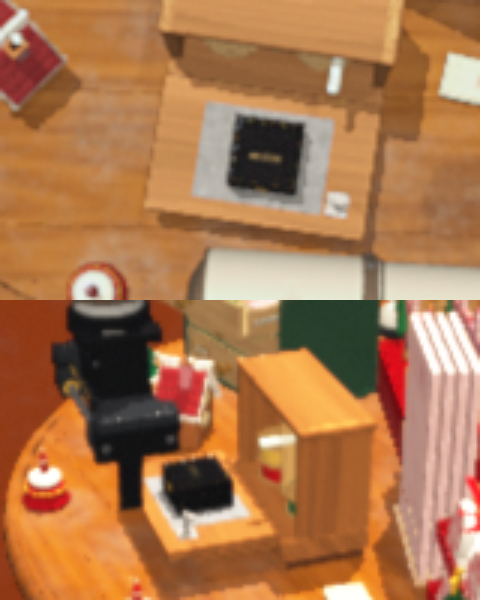

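The box stands square near the middle of the pad (top crop (267,153), pad centre about (262,158)), clasp side toward the free edge. The arm is clear, so I'll hand in.

```bash
python3 -c "
from station import *
print(finish_job())"
```

```text
the job is handed in; nothing more can be done
None
```

The job is handed in after about 21 s of the 69 s. The leaf was pressed to its stop and let down level, and the pendant box is on the pad's middle with its clasp outward and the arm clear. I saw no ornament or tag block move, but the hand-in returned no verdict.

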